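Check the latching stop and reset it

TASK

Do the stop check: press the mushroom stop with the two ears straight down until it latches and take your hand off it, then twist it clockwise by pushing an ear round with a fingertip, until it jumps back up. Then press the flat reset button on the smaller box fully in and let go. Nothing is to be gripped or pinched, and the vial, post and clamp fork beside the boxes stay where they are.

Things in the scene. Friction and masses are not known exactly. Their poses are not given: they have to be found in the camera images.
- stop_top (a point): top centre of the mushroom stop, on its axis: black knob on the larger grey box. Round dome 42 mm wide, top 107 mm above the table when out; two straight ears stand out on opposite sides, 88 mm over both tips. z axis up, y axis along the ears (turns with the knob; up to 0.7 rad either way at the start). Box bolted down, 84x84 mm, flat top 55 mm up, bezel 36 mm wide and 8 mm high round the stem.
- ear_a (a point): centre of the outer part of one ear, 36 mm from the knob's axis (along +y of stop_top), half-way up the ear: 90 mm above the table when out, 82 mm when latched in. Each ear is 10 mm thick, 16 mm high and reaches from the dome to 44 mm from the axis. The space beside it is free, and below it down to the box top (27 mm out, 19 mm latched).
- ear_b (a point): the same point of the opposite ear (along -y)
- stop_press (a joint): how far the knob is pushed straight down, m: 0 out, 0.0105 hard stop. A spring pushes it up: it needs about 2 N at first and 4 N at the bottom. Pushed to the stop (0.01 or more) it latches, and let go it then rests at about 0.008. It stays in until the knob is turned.
- stop_turn (a joint): clockwise turn of the knob seen from above, rad: 0 at rest, 1.15 at its stop; it cannot turn the other way. A weak spring (about 1 N at the ear) turns it back when let go. With the knob latched in, a turn past about 0.65 frees the latch and the knob jumps up 8 mm by itself.
- ear_backs: the faces of the two ears that look anticlockwise (seen from above), with the half of the ear behind them: these are the faces to push. Origin on the knob's axis.
- ear_fronts: the other half of the ears, with the faces that look clockwise. To touch them while the knob is turned means that an ear is being pinched.
- stop_dome: the round dome between the ears. It is pressed from above; it is not held or squeezed while the knob is turned. Origin on the axis at the dome's underside, 80 mm above the table when out.
- reset_top (a point): top centre of the flat round push button (24 mm wide) on the smaller grey box (60x60 mm, also bolted down, yaw up to 0.7 rad either way); 59 mm above the table when out, the highest thing on that box.
- reset (a joint): how far the reset button is pushed down, m: 0 out, 0.005 fully in; about 3.5 N pushes it fully in and it springs back when let go.
- vial_0: bystander: small glass vial, 21 mm wide, 44 mm tall, stands loose between the two boxes; origin under its foot
- post_1: bystander: steel post, 13 mm wide, 50 mm tall, stands loose in front of the boxes; origin under its foot
- clamp_fork: bystander: flat black clamp fork, 28x56x9 mm, lies loose in front of the boxes; origin at the centre of its underside

How it is judged:
By the outcome, as a careful person would: the job done as asked, in the order asked, and still so for the second after the job is handed in, with the robot touching nothing.
It also fails if it takes over 51 s, if anything falls off the work surface, if the arm or the gripper's body presses on something with over 40 N, if the wrist force passes 120 N, or if a joint passes its speed limit or range.

ROBOT

A 7-joint arm with a two-finger parallel gripper is mounted at the origin on a cart in front of the work surface, level with it; the furniture and walls round the work are solid. World frame = base frame: x ahead of the robot, y to its left, z up, the work surface at z = 0. Lengths are in mm, angles in rad, forces in N, time in s.
With the tool pointing down it reaches from about 400 to 900 mm from the base axis. Payload 5.6 kg.
Tool frame: the origin (TCP) lies midway between the tips of the shut fingers; the grasp point (between the pads) lies 19 mm behind it; z points along the fingers, y is the line along which they close (so a half turn about z gives the same grasp; the last joint's range is limited). The gripper opens to 92 mm and grips with 3 to 60 N. Pads are 20 mm wide; open, the fingers measure 128 mm over their backs; the gripper's body (75 mm by 189 mm) begins 69 mm behind the grasp point.
Start: joints at [1.153, 0.468, -0.012, 1.603, 0.006, 1.071, -0.056], TCP at [237.916, -604.901, 214.592] pointing down, gripper open.
Joint ranges: [-2.53, 2.53], [-0.31, 2.02], [-1.57, 1.55], [0.28, 2.44], [-1.29, 4.43], [0.15, 1.84], [-2.92, 2.92]. Speed limits (rad/s): [2.57, 2.57, 3.14, 3.14, 3.14, 3.14, 3.14].

INTERFACE

Orientations are given as a rotation vector (axis times angle).
In Python, from cell import robot, grip, kin, viewer gives the robot as it stands. Calls block until the motion is done:
- robot.movep(position, orientation): joint-space move of the TCP to a pose.
- robot.servo_line(position, feed=150, rotation=None): straight line of the TCP; rotation=None keeps the orientation; feed is the mean speed in mm/s.
- robot.goto_joints(angles): joint-space move.
- grip(opening, newtons=None): opening from 0.0 (shut) to 1.0 (fully open); newtons is the grip in N (None keeps the last); returns when the fingers have stopped.
- robot.hold(seconds).
- kin.ik(position, orientation): joint angles nearest the present ones, or None.
- robot.observe(): the state.
- viewer.read_camera(name): name is "scene" or "top"; returns the picture (400x640x3 uint8, red, green, blue); there is no depth.
- viewer.camera_info(name): a dict with "camera_matrix" (3x3 intrinsics, pixels), "k1" (the pictures are not rectified: a ray, as slopes to the right and down, at radius r is drawn at 1 + k1 r^2 times it, then the intrinsics apply), "R" (3x3) and "t" (3): a world point X has camera coordinates R X + t. Camera axes: x right, y down, z forward; pixel columns grow to the right and rows downward; lengths in mm; the calibration is good to about 2 mm. A picture is of the moment at which its call begins. camera_info takes no time and is no camera call.
A pose or a line that the arm cannot do raises robot.IKError and nothing moves.
- robot.job_done(): hands the job in; it is judged then, once.
Trained networks look in the newest picture that a camera, given by its name, has taken for a name from the list of things; names that differ only in an ending like _2 or _b are one class to them, and where a whole thing is asked for, a point or a joint stands for the part that bears it (a point fixed in the world has none). Each returns a list of dicts, best first, with "confidence" (0 to 1); they miss things now and then, are a little off and sometimes report something else, mostly with a low value. They report only what shows in the picture. A call takes as long as a camera call.
- viewer.silhouettes(name, camera): "mask" (400x640 bool, what is visible of it).
- viewer.pinpoint(name, camera): "at" ([x, y, z] in mm, in the coordinates of the camera as it stood for that picture, good to about 4 mm: a listed point, or the origin of a listed thing).
The state is a dict: "t": time; "joints": joint angles; "joint_velocities": joint speeds; "joint_torque": joint torques, N m; "tcp_pos": TCP position; "tcp_rot": TCP orientation; "contact_force": force on the tool from outside, world axes, zero at the start; "wrist_torque": the same for the moment, N m; "grip_width": opening from 0.0 (shut) to 1.0 (fully open); "grip_force": force on a finger pad.
Only numpy, scipy, OpenCV 4.12 (cv2) and the standard library are available. Lean on these libraries where they do the work, as an engineer would, in place of code of your own. Each camera call takes 0.05 s, during which the arm holds its last target. There are 200 camera calls.

## Working session

There is one attempt and no reset: what is moved stays moved. The work goes in short steps, each a Python script; the robot and the scene stay as the last script left them, time stands still between calls to the robot, and variables do not carry over. Pictures are saved under pics/ and viewed, at most 10 in all, crops included, and the job is handed in when it is done.

```bash
mkdir -p pics; ls
cat > h.py <<'E'
import numpy as np, cv2
from cell import robot, grip, kin, viewer
def world(at,cam):
    i=viewer.camera_info(cam); return np.array(i["R"]).T@(np.array(at)-np.array(i["t"]))
def find(names,cams=("scene","top")):
    for c in cams:
        im=viewer.read_camera(c)
        for n in names:
            for d in viewer.pinpoint(n,c)[:3]:
                print(c,n,round(d["confidence"],2),world(d["at"],c).round(1))
def snap(c,f): cv2.imwrite("pics/"+f,viewer.read_camera(c)[:,:,::-1])
E
python3 - <<'E'
from h import *
snap("scene","s0.png");snap("top","t0.png")
find(["stop_top","ear_a","ear_b","stop_dome","reset_top","vial_0","post_1","clamp_fork"])
s=robot.observe();print(s["t"],s["tcp_rot"],s["contact_force"])
for c in("scene","top"): print(viewer.camera_info(c))
E
```

```text
pics
scene stop_top 0.7 [ 543.9 -165.9  108. ]
scene ear_a 0.9 [ 551.  -130.2   91.7]
scene ear_a 0.72 [ 534.9 -202.7   91.1]
scene ear_b 0.9 [ 551.  -130.2   91.7]
scene ear_b 0.72 [ 534.9 -202.7   91.1]
scene stop_dome 0.53 [ 372.9 -180.2   -0.7]
scene reset_top 0.45 [586.4 132.8  56.1]
scene vial_0 0.52 [594.7 -46.7  -1.5]
scene post_1 0.54 [ 3.618e+02  6.610e+01 -2.000e-01]
scene clamp_fork 0.66 [ 369.8 -180.2   -0.7]
top stop_top 0.84 [ 545.1 -164.2  107. ]
top ear_a 0.76 [ 533.1 -197.4   91. ]
top ear_a 0.71 [ 552.4 -130.6   93.1]
top ear_b 0.76 [ 533.1 -197.4   91. ]
top ear_b 0.71 [ 552.4 -130.6   93.1]
top reset_top 0.58 [585.7 135.6  58. ]
top vial_0 0.63 [592.7 -43.6  -2.1]
top post_1 0.4 [361.2  63.2   0.9]
top clamp_fork 0.73 [ 3.698e+02 -1.787e+02 -1.000e-01]
top clamp_fork 0.34 [362.8  63.9   3.4]
1.0 [ 3.08656281e+00  5.85158659e-01 -8.02400704e-05] [-0.81409286  0.13781907 -0.02806875]
{'camera_matrix': array([[501.27394419,   0.        , 325.61995946],
       [  0.        , 501.27394419, 193.14134526],
       [  0.        ,   0.        ,   1.        ]]), 'k1': -0.06349192108799234, 'R': array([[-0.79878075, -0.60144217,  0.01471819],
       [-0.25793607,  0.32026051, -0.91153837],
       [ 0.54352396, -0.73191565, -0.41095156]]), 't': array([339.28820355, 210.20328049, 714.74464239])}
{'camera_matrix': array([[376.79046165,   0.        , 313.95142807],
       [  0.        , 376.79046165, 197.17918576],
       [  0.        ,   0.        ,   1.        ]]), 'k1': -0.038404472965212745, 'R': array([[-0.02331803, -0.99959389, -0.01638051],
       [-0.99743168,  0.02437127, -0.06735047],
       [ 0.06772233,  0.01476796, -0.9975949 ]]), 't': array([-15.3533798 , 505.03474314, 932.10402995])}
```

```bash
python3 -c "
import cv2,numpy as np
a=cv2.imread('pics/s0.png');b=cv2.imread('pics/t0.png')
cv2.imwrite('pics/st.png',cv2.resize(np.vstack([a,b]),(480,600)))"
```

```text
(no output)
```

View pics/s0.png

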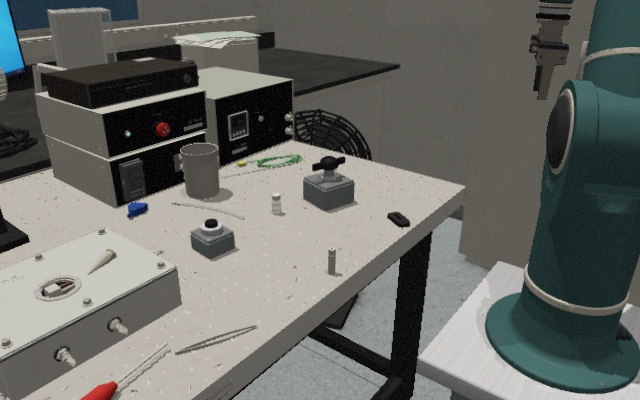

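View pics/t0.png

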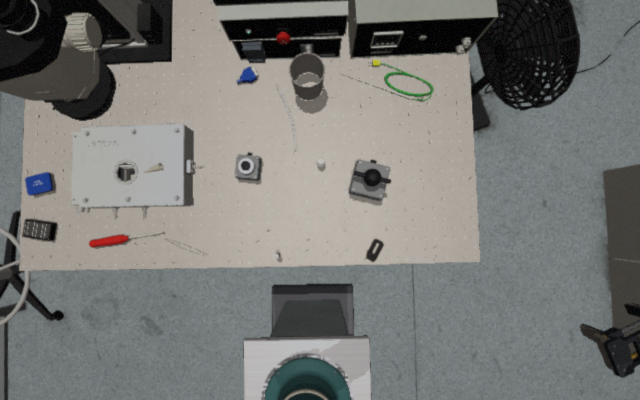

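The scene view shows the knob at about (328,165) and the reset at (211,225). In the top view they are at (372,178) and (247,167), which agrees with the networks. The axis is at about (544.5,-165), with the ear line at about 75.7° yaw. Next I press the stop.

```bash
cat >> h.py <<'E'
def rv(psi): return np.pi*np.array([np.cos(psi/2),np.sin(psi/2),0])
def press(x,y,z0,zmin,fmax):
    robot.servo_line([x,y,z0],feed=60); robot.hold(.2)
    f0=robot.observe()["contact_force"][2]; z=z0; log=[]
    while z>zmin:
        z-=.75; robot.servo_line([x,y,z],feed=15)
        s=robot.observe(); f=s["contact_force"][2]-f0; log.append((round(s["tcp_pos"][2],1),round(f,1)))
        if f>fmax: break
    robot.hold(.15); print(log, robot.observe()["contact_force"]); robot.servo_line([x,y,z0+40],feed=120)
E
python3 - <<'E'
from h import *
grip(0)
robot.movep([544.5,-165,140],rv(np.deg2rad(75.7)))
print(robot.observe()["joints"],robot.observe()["t"])
press(544.5,-165,111,92,14)
robot.movep([480,-330,200],rv(np.deg2rad(75.7)))
find(["stop_top","ear_a"]); snap("scene","s1.png")
s=robot.observe();print(s["t"])
cv2.imwrite("pics/s1c.png",cv2.resize(cv2.imread("pics/s1.png")[100:250,240:440],None,fx=3,fy=3))
E
```

```text
[ 0.58931531  0.46943129 -0.44797575  1.84508229  0.25727042  0.88407088
 -0.2333061 ] 4.3083
[(np.float64(110.4), np.float64(0.1)), (np.float64(109.5), np.float64(0.5)), (np.float64(108.7), np.float64(1.0)), (np.float64(107.9), np.float64(0.3)), (np.float64(107.2), np.float64(-0.4)), (np.float64(106.6), np.float64(2.4)), (np.float64(105.8), np.float64(1.3)), (np.float64(105.1), np.float64(2.4)), (np.float64(104.4), np.float64(3.7)), (np.float64(103.6), np.float64(4.2)), (np.float64(102.6), np.float64(2.3)), (np.float64(101.9), np.float64(2.7)), (np.float64(101.2), np.float64(3.4)), (np.float64(100.5), np.float64(3.1)), (np.float64(99.7), np.float64(3.5)), (np.float64(99.0), np.float64(3.2)), (np.float64(98.2), np.float64(3.0)), (np.float64(97.5), np.float64(4.0)), (np.float64(96.8), np.float64(3.4)), (np.float64(96.4), np.float64(6.2)), (np.float64(96.3), np.float64(11.0)), (np.float64(96.2), np.float64(16.4))] [-3.66037473 -0.1749174  14.88054911]
scene stop_top 0.68 [ 545.4 -168.    96.6]
scene ear_a 0.7 [ 534.6 -204.9   84.4]
scene ear_a 0.69 [ 552.5 -130.6   80.4]
top stop_top 0.87 [ 546.7 -165.5   99.5]
top ear_a 0.77 [ 554.1 -130.7   86.2]
12.5333
```

View pics/s1c.png

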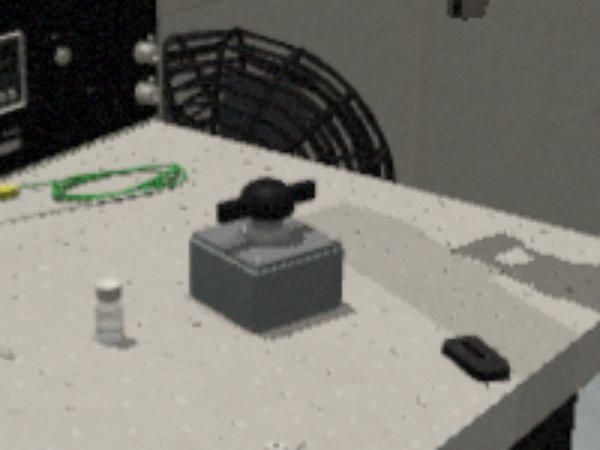

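The knob is down at z≈98 (crop pixel (268,200)) and latched. The vial and fork have not moved. Next I twist ear_b from its anticlockwise side.

```bash
cat >> h.py <<'E'
C=np.array([545.2,-165.8]); TH=np.deg2rad(75.9)+np.pi
def pose(a,d,r=37):
    t=TH-a; return C+r*np.array([np.cos(t),np.sin(t)])+d*np.array([-np.sin(t),np.cos(t)]), rv(TH-np.pi-a)
def go(a,d,z,feed=40):
    p,o=pose(a,d); robot.servo_line([*p,z],feed=feed,rotation=o)
E
python3 - <<'E'
from h import *
for a in(0,.5,1.15): p,o=pose(a,23); print(kin.ik([*p,70],o) is not None)
p,o=pose(0,42); robot.movep([*p,130],o)
go(0,42,70,80); robot.hold(.2); f0=np.array(robot.observe()["contact_force"])
go(0,23,70)
for a in np.arange(.1,1.01,.1):
    go(a,23,70,60); s=robot.observe(); print(round(a,1),(s["contact_force"]-f0).round(1))
snap("top","t2.png");find(["stop_top","ear_a"]);snap("scene","s2.png")
print(robot.observe()["t"])
a=cv2.imread("pics/s2.png")[110:230,260:420];b=cv2.imread("pics/t2.png")[120:240,300:460]
cv2.imwrite("pics/c2.png",cv2.resize(np.hstack([a,b]),None,fx=2.5,fy=2.5))
E
```

```text
True
True
True
0.1 [-1.  -0.1 -0. ]
0.2 [ 0.4 -0.5  0.2]
0.3 [-0.1  0.3 -0.5]
0.4 [ 0.2 -0.3 -0.2]
0.5 [ 0.4 -0.8 -0.1]
0.6 [-0.7 -1.5  0.3]
0.7 [ 0.6 -1.3 -0.3]
0.8 [ 0.7 -1.3 -0.4]
0.9 [ 0.  -0.4 -1.1]
1.0 [ 0.9 -1.2  0. ]
scene stop_top 0.75 [ 541.9 -172.7  107.1]
scene ear_a 0.73 [ 513.  -181.    89.9]
scene ear_a 0.65 [ 576.2 -156.4   86.6]
top stop_top 0.67 [ 544.7 -167.2  109.3]
top ear_a 0.53 [ 511.7 -178.5   89.9]
top ear_a 0.45 [ 576.4 -155.    91.2]
17.8667
```

View pics/c2.png

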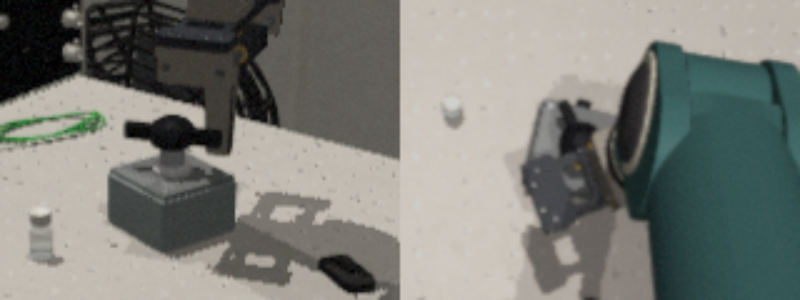

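The knob popped up to z≈107–109 and turned about 0.95 rad; it is at crop pixel (172,132), with the finger behind one ear. I back off, then press reset.

Run:
```python
from h import *
for a in (.7,.4,.1,-.1): go(a,23,70,80)
go(-.1,42,70,80); go(-.1,42,150,120)
find(["stop_top","ear_a","reset_top"],("scene",))
robot.movep([586,134.3,130],rv(.4))
press(586,134.3,63,50,12)
robot.servo_line([586,134.3,160],feed=120)
robot.movep([450,30,230],rv(.4))
find(["stop_top","ear_a","reset_top","vial_0","post_1","clamp_fork"]);snap("scene","s3.png")
print(robot.observe()["t"])
```

```text
scene stop_top 0.71 [ 542.4 -167.8  107.6]
scene ear_a 0.91 [ 551.1 -131.8   89.4]
scene ear_a 0.82 [ 535.9 -201.6   88.1]
scene reset_top 0.6 [588.5 137.4  58.3]
[(np.float64(62.2), np.float64(0.2)), (np.float64(61.4), np.float64(0.2)), (np.float64(60.7), np.float64(-0.9)), (np.float64(59.9), np.float64(0.1)), (np.float64(59.2), np.float64(0.4)), (np.float64(58.6), np.float64(0.6)), (np.float64(57.8), np.float64(2.5)), (np.float64(57.1), np.float64(1.6)), (np.float64(56.3), np.float64(1.2)), (np.float64(55.6), np.float64(2.3)), (np.float64(54.8), np.float64(2.7)), (np.float64(54.1), np.float64(3.0)), (np.float64(53.9), np.float64(6.6)), (np.float64(53.8), np.float64(11.8)), (np.float64(53.7), np.float64(15.8))] [-4.49334544 -1.34069191 16.64976941]
scene stop_top 0.68 [ 544.  -166.6  107.5]
scene ear_a 0.8 [ 549.3 -129.7   91.8]
scene ear_a 0.63 [ 534.4 -200.7   90.3]
scene reset_top 0.45 [587.3 134.1  58.4]
scene vial_0 0.64 [594.5 -46.   -1.3]
scene vial_0 0.31 [364.   69.5  -1.1]
scene post_1 0.72 [363.3  69.3  -1.9]
scene clamp_fork 0.8 [ 3.679e+02 -1.832e+02  3.000e-01]
top stop_top 0.85 [ 543.7 -166.7  107.5]
top ear_a 0.75 [ 553.8 -130.3   94.1]
top ear_a 0.7 [ 533.1 -200.8   90.4]
top reset_top 0.47 [586.8 135.4  56.4]
top reset_top 0.35 [591.6 -43.8   0.7]
top vial_0 0.65 [592.9 -43.6   3.2]
top clamp_fork 0.61 [ 369.9 -178.2   -4. ]
30.4167
```

View pics/s3.png

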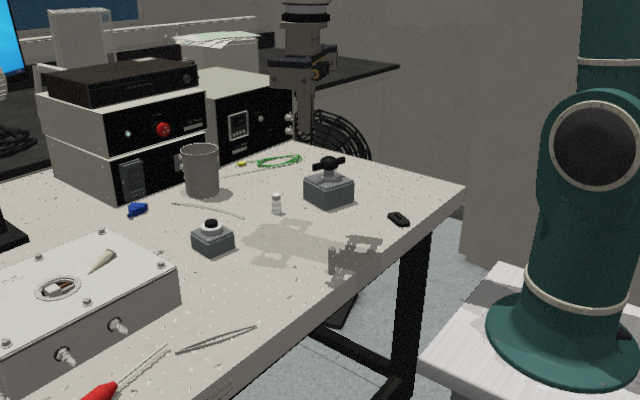

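The knob (328,165) and the reset button (211,225) are both out. The vial, post and fork are in place, and the arm is clear.

```bash
python3 -c "
from h import *
print(robot.job_done())"
```

```text
the job is handed in; nothing more can be done
None
```

The stop check is done and handed in at about 30 s: the mushroom stop was pressed until it latched, twisted clockwise by one ear until it jumped back up, and then the reset button was pressed fully in and released, with nothing gripped and the vial, post and clamp fork left in place.

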